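Switch off a locking bat toggle on a loose isolator box

ROBOT

A 6-joint arm with a two-finger parallel gripper is mounted at the origin on a cart in front of the work surface, level with it; the furniture and walls round the work are solid. World frame = base frame: x ahead of the robot, y to its left, z up, the work surface at z = 0. Lengths are in m, angles in rad, forces in N, time in s.
With the tool pointing down it reaches from about 0.35 to 0.85 m from the base axis. Payload 8.1 kg.
Tool frame: the origin (TCP) lies on the mounting face of the last link; the fingertips stand 186 mm ahead of it and the grasp point (between the pads) lies 167 mm ahead of it; z points along the fingers, y is the line along which they close (so a half turn about z gives the same grasp; the last joint's range is limited). The gripper opens to 93 mm and grips with 3 to 60 N. Pads are 15 mm wide; open, the fingers measure 128 mm over their backs; the gripper's body (75 mm by 188 mm) begins 65 mm behind the grasp point.
Start: joints at [1.106, 0.13, 1.488, -0, 1.523, -0.085], TCP at [0.222, 0.557, 0.405] pointing down, gripper open.
Joint ranges: [-2.96, 2.96], [-0.89, 2.26], [0.02, 2.5], [-1.34, 4.48], [0, 2.73], [-2.66, 2.66]. Speed limits (rad/s): [2.39, 2.39, 2.79, 3.14, 3.14, 3.14].

INTERFACE

Orientations are given as a rotation vector (axis times angle).
In Python, from cell import * gives the robot as it stands.
- The arm moves only by the shell command python3 -m jog 'ROWS' [FORCE]. ROWS is JSON, a list of rows, each a list of 7 numbers: the turn, a rotation vector about the tool's x, y, z in rad, then the shift along the tool's x, y, z in mm, then the opening, from -1 (shut) to 1 (fully open). In form: [[wx, wy, wz, tx, ty, tz, claw], ...]. A call has 1 to 5 rows; each row is the pose to reach, as a shift and turn from the pose commanded when the call began, along the tool's axes at that moment; what a row does not reach only later rows make up. A row lasts 1/10 s, in which the tool goes at most 50 mm and 8.59 degrees, less where a joint would pass 70% of its speed; a pose out of reach is approached as far as the arm can. A call with a gripper value outside its range is refused whole. The fingers move at their own pace and stop on an object; FORCE is the grip in N (left out, the last holds). Time passes only in rows, so rows that repeat a pose let the fingers close. It gives the time, the measured TCP pose, the force, the opening and the grip force at its end, in the units of the state.
- sense(): the state, without advancing time (a new reading comes with each control period).
- read_camera(name): name is "side" or "top"; returns the picture (480x640x3 uint8, red, green, blue); there is no depth.
- camera_params(name): a dict with "K" (3x3 intrinsics, pixels), "rvec" (rotation vector, rad) and "tvec" (3), from world to camera coordinates, as OpenCV has them. Camera axes: x right, y down, z forward; pixel columns grow to the right and rows downward; lengths in m; the calibration is good to about 2 mm. A picture is of the moment at which its call begins. camera_params takes no time and is no camera call.
- hand_in(): hands the job in; it is judged then, once.
The state is a dict: "time": time; "joints": joint angles; "joint_velocities": joint speeds; "tau": joint torques, N m; "ee_pos": TCP position; "tool_rot": TCP orientation; "wrist_force": force on the tool from outside, world axes, zero at the start; "wrist_torque": the same for the moment, N m; "grip_width": opening from 0.0 (shut) to 1.0 (fully open); "finger_force": force on a finger pad.
Only numpy, scipy, OpenCV 4.12 (cv2) and the standard library are available. Lean on these libraries where they do the work, as an engineer would, in place of code of your own. Each camera call takes 0.05 s, during which the arm holds its last target. There are 200 camera calls.

TASK

Switch the grey isolator box off: its orange bat toggle is a locking one, so pull it out along its own length until it comes free of its lock, swing it over the centre from the green-dot side to the red-dot side, and let it drop back in, locked on the red side, then let go. The box only stands on rubber feet, so feel how far the bat needs to be pulled and neither lift, tip nor drag the box, and leave the things around it where they stand.

Things in the scene. Friction and masses are not known exactly. Their poses are not given: they have to be found in the camera images.
- isolator: Grey box, 180 (x) x 120 (y) x 90 (z) mm, 2.6 kg, loose on rubber feet at x +-75, y +-46 mm; origin: centre of its underside, z up. Green dot at its -x end, red dot at its +x end, on top. The orange bat rises from a slot along x in the middle of the top and swings in the box's x-z plane. A pull of about 15 N on the leaning bat starts to tip the box; a like side push slides it.
- toggle (a joint): Swing of the bat, rad: 0 = leaning 0.42 rad from upright to the green dot (on, the start), 0.42 = upright, 0.84 = leaning 0.42 rad to the red dot (off). An over-centre spring urges it weakly (under 0.1 N m) to the nearer side. An inner lock at each end blocks the swing until the bat is pulled out along its length; let go past the centre, it flies over and drops in by itself.
- pivot (a point): The bat's swing axis, on the box's centre line 12 mm above its underside; it runs along the box's y. The axial pull that frees the bat is hidden and varies from 9 to 29 mm; a hard stop comes 3 mm beyond that, at 12 to 32 mm. A spring draws the bat back in with 3 N, rising to 5.5 N at 32 mm, plus the bat's 1 N weight; past the stop the force climbs steeply.
- bat_end (a point): Point on the centre line of the bat's thick end, 150 mm from pivot when fully in (more when pulled out), 19 mm below the rounded tip; its z axis points out along the bat. The place to grip, jaws closing along the box's y. The bat is round: 25 mm diameter from 4 mm below this point to 8 mm above it, tapering to 17 mm at 110 mm from the pivot.
- flux_bottle: White bottle with a red cap, 52 mm diameter, 114 mm high, loose, beside the box; origin at the centre of its underside.
- jar_1: Glass jar of screws with a red lid, 52 mm diameter, 56 mm high, loose, on the other side of the box; origin at the centre of its underside.
- screwdriver_1: Red-handled screwdriver, 181 mm long, 26 mm thick, lying loose near the box; origin at its underside's centre.

How it is judged:
By the outcome, as a careful person would: the job done as asked, in the order asked, and still so for the second after the job is handed in, with the robot touching nothing.
It also fails if it takes over 56 s, if anything falls off the work surface, if the arm or the gripper's body presses on something with over 40 N, if the wrist force passes 120 N, or if a joint passes its speed limit or range.

## Working session

There is one attempt and no reset: what is moved stays moved. The work goes in short steps, Python scripts to look and compute and a shell command to move; the robot and the scene stay as the last step left them, time stands still between calls to the robot, and variables do not carry over. Pictures are saved under pics/ and viewed, at most 10 in all, crops included, and the job is handed in when it is done.

```bash
mkdir -p pics; ls
python3 - <<'E'
from cell import *
import cv2
for n in("side","top"):
    cv2.imwrite(f"pics/{n}0.png",read_camera(n)[:,:,::-1]); print(n,camera_params(n))
s=sense();print(s)
E
```

```text
pics
side {'K': array([[608.36500766,   0.        , 328.70669466],
       [  0.        , 608.36500766, 240.74996859],
       [  0.        ,   0.        ,   1.        ]]), 'rvec': array([ 2.26423068, -0.12878292,  0.03857746]), 'tvec': array([-0.54833836,  0.19782516,  0.95682906])}
top {'K': array([[513.88212667,   0.        , 314.21526092],
       [  0.        , 513.88212667, 245.28539254],
       [  0.        ,   0.        ,   1.        ]]), 'rvec': array([ 2.16123485, -2.12035092,  0.1747082 ]), 'tvec': array([0.0681759 , 0.54934945, 0.92393212])}
{'time': 0.1, 'joints': array([ 1.10560600e+00,  1.31054950e-01,  1.48915211e+00, -3.29659500e-05,
        1.52297334e+00, -8.53908358e-02]), 'joint_velocities': array([ 0.00122386,  0.00015806, -0.00346442, -0.00081291,  0.00144801,
        0.00106155]), 'tau': array([ 8.71042084e-04, -5.61338067e+01, -4.93096089e+01,  7.69553916e-02,
        2.90051621e-02, -8.73602374e-06]), 'ee_pos': array([0.222331  , 0.55707291, 0.40382046]), 'tool_rot': array([-5.92930296e-01, -3.08472361e+00,  2.41386752e-03]), 'wrist_force': array([-0.51001539, -0.21854374, -0.12083167]), 'wrist_torque': array([-0.00356657, -0.0019747 , -0.00698452]), 'finger_force': 0.0, 'grip_width': 1.0019937689505174}
```

View pics/side0.png

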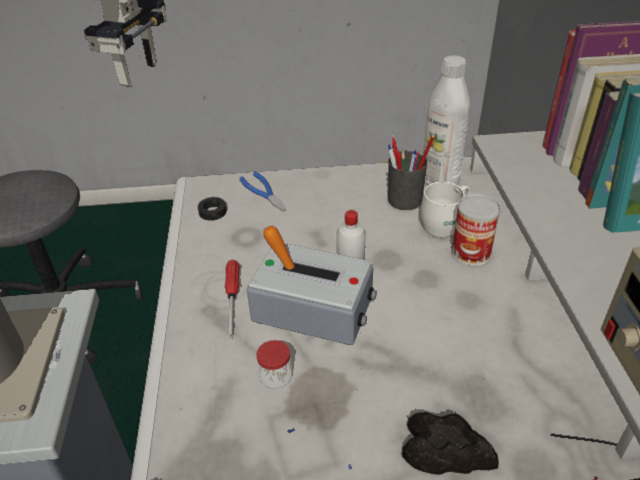

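View pics/top0.png

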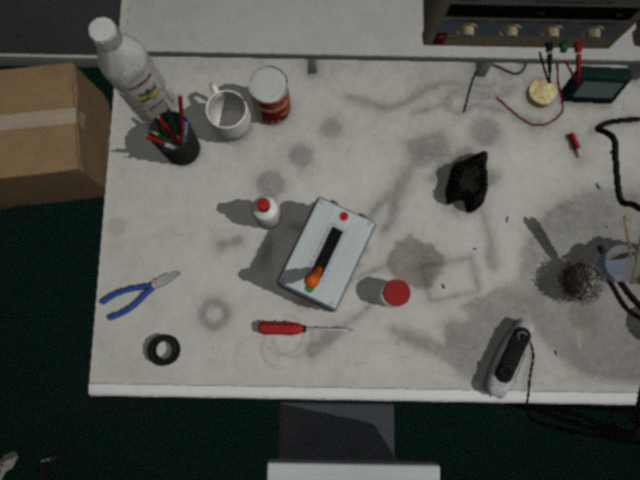

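The side view shows the bat's tip at about (271,232), leaning to the green dot at (269,262), with the red dot at (354,281). In the top view the box is rotated, with its red dot at (343,216), the bat end at (316,275), the bottle at (266,212) and the jar at (396,292).

```bash
cat > h.py <<'E'
import numpy as np,cv2
from cell import *
from scipy.spatial.transform import Rotation as R
def ray(n,uv):
    c=camera_params(n);Rm=cv2.Rodrigues(c["rvec"])[0]
    d=Rm.T@np.linalg.inv(c["K"])@np.array([*uv,1.]);return -Rm.T@c["tvec"],d/np.linalg.norm(d)
def plane(n,uv,z):
    o,d=ray(n,uv);return o+d*(z-o[2])/d[2]
def tri(a,b):
    (o,d),(p,e)=ray("side",a),ray("top",b)
    t=np.linalg.lstsq(np.c_[d,-e],p-o,rcond=None)[0];P,Q=o+t[0]*d,p+t[1]*e
    return (P+Q)/2,np.linalg.norm(P-Q)
def proj(n,P):
    c=camera_params(n);return cv2.projectPoints(np.atleast_2d(P).astype(float),c["rvec"],c["tvec"],c["K"],None)[0][:,0]
def blobs(im,lo,hi,amin=15):
    m=cv2.inRange(cv2.cvtColor(im,cv2.COLOR_RGB2HSV),lo,hi)
    n,l,s,c=cv2.connectedComponentsWithStats(m)
    return [(c[i].round(1),s[i]) for i in range(1,n) if s[i][4]>=amin],l
E
python3 - <<'E'
from h import *
for n,(x0,y0,x1,y1) in(("side",(210,190,400,400)),("top",(220,180,430,350))):
    im=cv2.imread(f"pics/{n}0.png")[:,:,::-1].copy();k=np.zeros_like(im);k[y0:y1,x0:x1]=im[y0:y1,x0:x1]
    for nm,lo,hi in(("red",(0,150,90),(4,255,255)),("red2",(174,150,90),(180,255,255)),("orange",(7,170,90),(20,255,255)),("green",(45,80,40),(90,255,255))):
        for c,s in blobs(k,lo,hi,8)[0]: print(n,nm,c,s, plane(n,c,.09).round(4))
    # top face
    hsv=cv2.cvtColor(im,cv2.COLOR_RGB2HSV)
    for p in ((350,240),(320,225),(430,205),(330,180)) if n=="top" else ((320,262),(300,310),(230,300)): print(p,hsv[p[1],p[0]])
    s=im[y0:y1,x0:x1,::-1];cv2.imwrite(f"pics/{n}crop.png",cv2.resize(s,None,fx=2.8,fy=2.8,interpolation=cv2.INTER_CUBIC))
E
```

```text
side red [350.9 217.6] [346 211  11  14 144] [0.6132 0.1902 0.09  ]
side red [232. 277.] [226 261  13  33 390] [0.4037 0.0604 0.09  ]
side red [353.4 280.6] [350 278   8   6  43] [0.5953 0.0284 0.09  ]
side red [273.1 354.6] [257 341  33  28 720] [ 0.4634 -0.1061  0.09  ]
side orange [278.1 245.9] [264 226  31  44 522] [0.4803 0.1282 0.09  ]
side green [269.1 262.3] [265 260   9   6  43] [0.4639 0.0884 0.09  ]
(320, 262) [ 50   5 166]
(300, 310) [107  19 123]
(230, 300) [ 15  16 156]
top red [262.8 203.9] [257 199  12  11 100] [0.6146 0.1734 0.09  ]
top red [343.5 215.9] [341 213   6   7  34] [0.5953 0.0269 0.09  ]
top red [396.2 292.3] [384 280  25  25 443] [ 0.4592 -0.0676  0.09  ]
top red [280.3 328.1] [259 322  44  12 391] [0.393  0.1352 0.09  ]
top orange [313.5 278.1] [306 267  16  21 177] [0.4816 0.079  0.09  ]
top green [308.5 289.2] [306 286   7   6  27] [0.4618 0.0874 0.09  ]
(350, 240) [ 75  10 150]
(320, 225) [ 90   8 155]
(430, 205) [ 17  12 148]
(330, 180) [ 23  15 150]
```

View pics/topcrop.png

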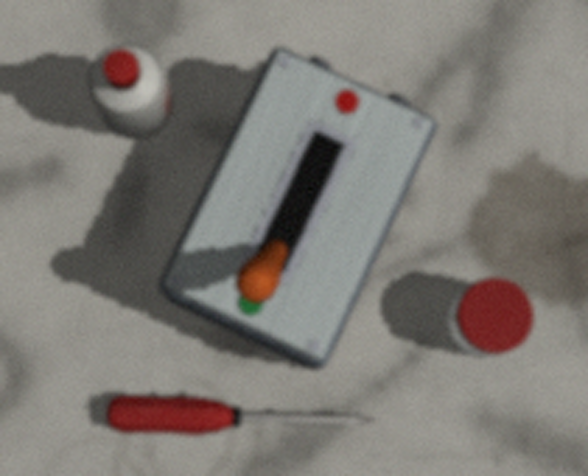

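View pics/sidecrop.png

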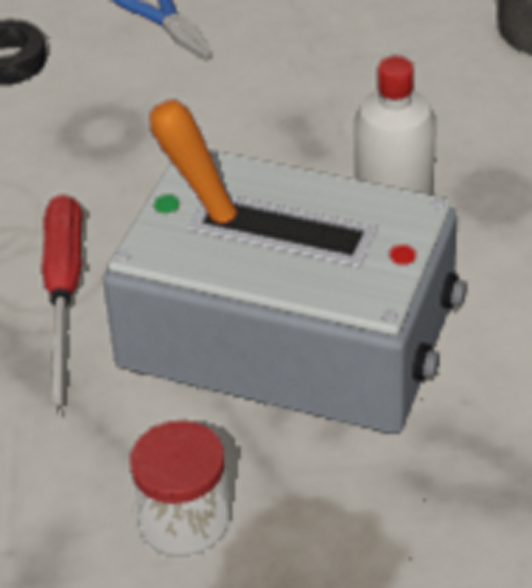

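The crops confirm that both dots lie on the box's centre line. In the top crop the slot runs between the red dot at (347,102) and the green dot at (250,303), and the bat leans to green. I'll compute the box frame and the pre-grasp pose next.

```bash
cat >> h.py <<'E'
G=np.array([.4629,.0879]);D=np.array([.5953,.0277]);C=(G+D)/2
u=(D-G)/np.linalg.norm(D-G);ux=np.array([*u,0]);uy=np.array([-u[1],u[0],0]);ez=np.array([0,0,1.])
PIV=np.array([*C,.012])
def axis(q): a=q-.42;return np.sin(a)*ux+np.cos(a)*ez
def target(q,r,flip=1,dq=0,dx=0,dy=0):  # TCP pose gripping bat at toggle q, radius r; tool may lag by dq
    z=-axis(q+dq);y=flip*uy
    return PIV+r*axis(q)-.167*z+dx*ux+dy*uy, np.c_[np.cross(y,z),y,z]
def delta(p,Rt,s=None):
    s=s or sense();R0=R.from_rotvec(s["tool_rot"]).as_matrix()
    return R.from_matrix(R0.T@Rt).as_rotvec().round(4),(R0.T@(p-s["ee_pos"])*1e3).round(1)
E
python3 - <<'E'
from h import *
print(C,np.arctan2(u[1],u[0]))
print("tip pred",proj("side",PIV+.157*axis(0)),proj("top",PIV+.157*axis(0)))
for n in("side","top"):
    im=cv2.imread(f"pics/{n}0.png")[:,:,::-1].copy()
    b,l=blobs(im[180:350,220:400].copy(),(7,170,90),(20,255,255),60)
    for i in range(1,l.max()+1):
        P=np.argwhere(l==i)
        if len(P)>100:
            P=P[:,::-1]+[220,180];a=proj(n,PIV+.085*axis(0));b_=proj(n,PIV+.169*axis(0));d=(b_-a)[0];d/=np.linalg.norm(d)
            t=(P-a)@d;sd=(P-a)@[-d[1],d[0]]
            k=(t>t.max()-16);print(n,"extent",t.min(),t.max(),"pred",np.linalg.norm(b_-a),"lateral",(sd[k].min()+sd[k].max())/2, 'px/mm',np.linalg.norm(b_-a)/84)
s=sense();print(R.from_rotvec(s["tool_rot"]).as_matrix().round(3))
for f in(1,-1):
    for r in (.21,.15):print(f,*delta(*target(0,r,f)),target(0,r,f)[0])
E
```

```text
[0.5291 0.0578] -0.42674129761028123
tip pred [[270.357383   232.67958451]] [[310.30907673 280.80229007]]
side extent -1.4457275040307962 46.182158343326115 pred 46.90271640317183 lateral 0.15145396033494452 px/mm 0.5583656714663313
top extent -3.2220407525512123 19.249616387964917 pred 16.10560062573581 lateral -0.955173883388114 px/mm 0.19173334078256918
[[-0.929  0.371 -0.001]
 [ 0.371  0.929 -0.001]
 [ 0.    -0.002 -1.   ]]
1 [ 0.0083 -0.42    0.0466] [-316.5 -342.7   48.1] [0.38916052 0.12142807 0.35623453]
1 [ 0.0083 -0.42    0.0466] [-340.9 -343.7  102.9] [0.41143206 0.11130159 0.30144919]
-1 [ 0.6453  0.0127 -3.0273] [-316.5 -342.7   48.1] [0.38916052 0.12142807 0.35623453]
-1 [ 0.6453  0.0127 -3.0273] [-340.9 -343.7  102.9] [0.41143206 0.11130159 0.30144919]
```

```bash
python3 -m jog '[[0.008,-0.1,0.047,-70,-75,10,0.4],[0.008,-0.2,0.047,-120,-130,18,0.4],[0.008,-0.3,0.047,-150,-165,24,0.4],[0.008,-0.42,0.047,-190,-205,30,0.4],[0.008,-0.42,0.047,-220,-240,36,0.4]]'
python3 - <<'E'
from h import *
print(*delta(*target(0,.21)))
E
```

```text
time: 0.6
ee_pos: [0.3105, 0.3233, 0.3767]
tool_rot: [0.575, 2.663, -0.124]
wrist_force: [0.3, -0.5, -0.0]
grip_width: 0.699
finger_force: 0.0
[0.0005 0.0045 0.0015] [-132.7 -151.5   82.4]
```

```bash
python3 -m jog '[[0,0.004,0,-33,-38,20,0.4],[0,0.004,0,-65,-76,41,0.4],[0,0.004,0,-100,-114,62,0.4],[0,0.004,0,-133,-151,82,0.4],[0,0.004,0,-133,-151,82,0.4]]'
python3 - <<'E'
from h import *
print(*delta(*target(0,.21)),sense()["wrist_force"],sense()["joints"])
for n in("side","top"):
    im=read_camera(n);c=(210,120) if n=="side" else (220,190)
    cv2.imwrite(f"pics/{n}1.png",cv2.resize(im[c[1]:c[1]+200,c[0]:c[0]+200,::-1],None,fx=2,fy=2))
a,b=cv2.imread("pics/side1.png"),cv2.imread("pics/top1.png");cv2.imwrite("pics/both1.png",np.hstack([a,b]))
E
```

```text
time: 1.1
ee_pos: [0.3897, 0.1198, 0.3562]
tool_rot: [0.584, 2.669, -0.122]
wrist_force: [-0.4, 0.1, -1.1]
grip_width: 0.701
finger_force: 0.0
[-0.001  -0.0035 -0.004 ] [ 1.   1.2 -0.5] [-0.35743482  0.08459136 -1.07929853] [ 0.29912825 -0.56678499  2.20420814 -0.29302661  1.20021409 -0.77599142]
```

View pics/both1.png

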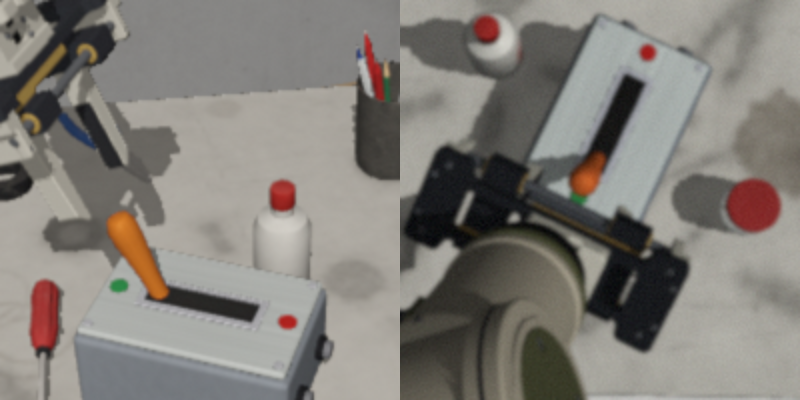

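The bat's end (left crop 120,222; right crop 584,182) lies on the line between the open fingers. I'll advance along the bat and close gently.

```bash
python3 -m jog '[[0,-0.004,-0.004,1,1,20,0.4],[0,-0.004,-0.004,1,1,40,0.4],[0,-0.004,-0.004,1,1,52,0.2],[0,-0.004,-0.004,1,1,60,0],[0,-0.004,-0.004,1,1,60,-0.1]]' 3
python3 -m jog '[[0,0,0,0,0,0,-0.1],[0,0,0,0,0,0,-0.2],[0,0,0,0,0,0,-0.3],[0,0,0,0,0,0,-0.36],[0,0,0,0,0,0,-0.4]]'
cat >> h.py <<'E'
def st(q=0,r=.15):
    s=sense();Rm=R.from_rotvec(s["tool_rot"]).as_matrix()
    print("F tool",(Rm.T@s["wrist_force"]).round(2),"box",[round(float(s["wrist_force"]@v),2) for v in(ux,uy,ez)],"gap mm",round(s["grip_width"]*93,1),"ff",s["finger_force"],"d",*delta(*target(q,r)),"t",s["time"])
E
python3 -c "
from h import *
st()"
```

```text
time: 1.7
ee_pos: [0.4106, 0.1151, 0.3005]
tool_rot: [0.573, 2.67, -0.123]
wrist_force: [-0.1, 0.8, 0.4]
grip_width: 0.491
finger_force: 0.0
time: 2.2
ee_pos: [0.4109, 0.1147, 0.3019]
tool_rot: [0.573, 2.667, -0.122]
wrist_force: [-1.8, -1.6, 1.8]
grip_width: 0.309
finger_force: 0.8
F tool [ 0.15 -2.17 -2.08] box [-0.98, -2.17, 1.84] gap mm 28.7 ff 0.8398703997954726 d [0.0016 0.0005 0.0028] [-1.5 -2.9  1.2] t 2.2
```

```bash
python3 -m jog '[[0,0,0,-0.5,-1,0,-0.4],[0,0,0,-1,-2,0.5,-0.4],[0,0,0,-1,-2.5,0.5,-0.4],[0,0,0,-1,-2.5,0.5,-0.45],[0,0,0,-1,-2.5,0.5,-0.45]]' 3
python3 -c "
from h import *
st()"
```

```text
time: 2.7
ee_pos: [0.4109, 0.112, 0.3015]
tool_rot: [0.574, 2.667, -0.122]
wrist_force: [-0.0, -0.5, -0.1]
grip_width: 0.278
finger_force: 0.2
F tool [-0.13 -0.5   0.21] box [0.21, -0.5, -0.14] gap mm 25.8 ff 0.24649163780850358 d [ 0.0015 -0.      0.0028] [-0.7 -0.4  0.3] t 2.7
```

```bash
python3 -m jog '[[0,0,0,0,0,0,-0.5],[0,0,0,0,0,0,-0.6],[0,0,0,0,0,0,-0.6],[0,0,0,0,0,0,-0.6]]' 3
python3 -c "
from h import *
st()"
python3 -m jog '[[0,0,0,0,0,0,-0.7],[0,0,0,0,0,0,-0.8],[0,0,0,0,0,0,-0.8],[0,0,0,0,0,0,-0.8]]' 25
python3 -c "
from h import *
st()"
```

```text
time: 3.1
ee_pos: [0.4109, 0.112, 0.3015]
tool_rot: [0.573, 2.667, -0.122]
wrist_force: [0.1, -0.2, 0.1]
grip_width: 0.263
finger_force: 3.0
F tool [-0.2  -0.18 -0.06] box [0.15, -0.18, 0.14] gap mm 24.5 ff 3.0000490562451887 d [ 0.0015 -0.      0.0029] [-0.7 -0.4  0.4] t 3.1
time: 3.5
ee_pos: [0.4109, 0.112, 0.3015]
tool_rot: [0.573, 2.667, -0.122]
wrist_force: [-0.6, -1.4, 0.7]
grip_width: 0.261
finger_force: 25.0
F tool [-0.3  -1.57 -0.65] box [0.02, -1.57, 0.71] gap mm 24.2 ff 25.00001723470632 d [0.0016 0.     0.0029] [-0.7 -0.4  0.4] t 3.5
```

```bash
for i in 1; do :; done
python3 -m jog '[[0,0,0,0,0,-1,-0.8],[0,0,0,0,0,-2,-0.8],[0,0,0,0,0,-2,-0.8]]' >/dev/null; python3 -c "from h import *;st()"
python3 -m jog '[[0,0,0,0,0,-1,-0.8],[0,0,0,0,0,-2,-0.8],[0,0,0,0,0,-2,-0.8]]' >/dev/null; python3 -c "from h import *;st()"
python3 -m jog '[[0,0,0,0,0,-1,-0.8],[0,0,0,0,0,-2,-0.8],[0,0,0,0,0,-2,-0.8]]' >/dev/null; python3 -c "from h import *;st()"
python3 -m jog '[[0,0,0,0,0,-1,-0.8],[0,0,0,0,0,-2,-0.8],[0,0,0,0,0,-2,-0.8]]' >/dev/null; python3 -c "from h import *;st()"
```

```text
F tool [-0.61 -0.07  3.65] box [2.05, -0.06, -3.09] gap mm 24.2 ff 24.999375262996182 d [ 0.0013 -0.0003  0.003 ] [-0.9 -0.3  2.2] t 3.8
F tool [ 0.1  -0.22  3.89] box [1.5, -0.22, -3.6] gap mm 24.2 ff 24.999525257153437 d [ 0.0015 -0.0001  0.0029] [-0.7 -0.4  4.4] t 4.1
F tool [ 0.28 -1.52  5.49] box [1.99, -1.51, -5.13] gap mm 24.1 ff 24.999419032246806 d [0.0017 0.0001 0.0029] [-0.7 -0.4  6.5] t 4.4
F tool [ 0.36 -0.8   3.99] box [1.3, -0.79, -3.79] gap mm 23.7 ff 24.99934452411253 d [0.0017 0.0002 0.0028] [-0.6 -0.5  8.5] t 4.7
```

```bash
python3 -m jog '[[0,0,0,0,0,0,-0.9],[0,0,0,0,0,0,-0.9]]' 45 >/dev/null; python3 -c "from h import *;st()"
python3 -m jog '[[0,0,0,0,0,-1,-0.9],[0,0,0,0,0,-1,-0.9]]' >/dev/null; python3 -c "from h import *;st()"
python3 -m jog '[[0,0,0,0,0,-1,-0.9],[0,0,0,0,0,-1,-0.9]]' >/dev/null; python3 -c "from h import *;st()"
python3 - <<'E'
from h import *
a=read_camera("side")[150:320,200:400,::-1];b=read_camera("top")[200:310,260:400,::-1]
cv2.imwrite("pics/both2.png",np.hstack([cv2.resize(a,(470,400)),cv2.resize(b,(330,400))]))
E
```

```text
F tool [ 0.15 -1.02  5.46] box [2.09, -1.01, -5.05] gap mm 23.6 ff 44.998796889558434 d [0.0016 0.     0.0029] [-0.7 -0.4  8.4] t 4.9
F tool [-0.38 -1.23  4.4 ] box [2.14, -1.22, -3.86] gap mm 23.6 ff 44.99884512741119 d [0.0016 0.0001 0.0029] [-0.6 -0.4  9.5] t 5.1
F tool [-0.04 -1.52  4.26] box [1.78, -1.52, -3.87] gap mm 23.5 ff 44.99874188331887 d [0.0017 0.0001 0.0029] [-0.7 -0.5 10.5] t 5.3
```

View pics/both2.png

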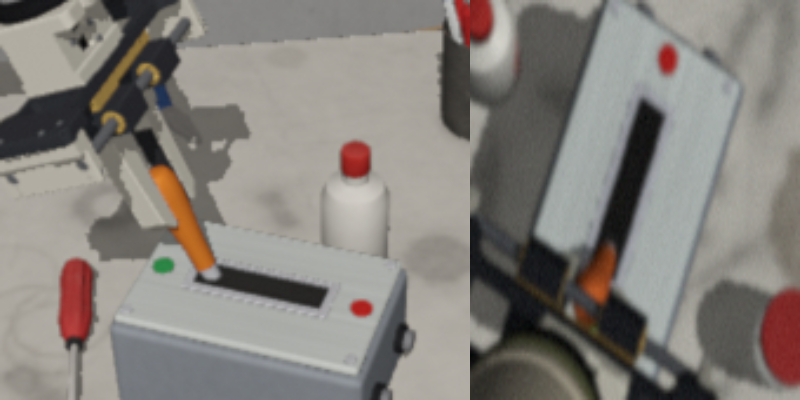

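The side crop shows the silver shaft now exposed under the orange bat (208,272), so the bat is coming out. The box and its neighbours haven't moved. I'll check for slip and keep pulling.

```bash
cat >> h.py <<'E'
def ext(q=0):
    im=read_camera("side");b,l=blobs(im[150:350,220:400].copy(),(5,150,60),(20,255,255),60)
    P=np.argwhere(l==np.bincount(l.ravel())[1:].argmax()+1)[:,::-1]+[220,150]
    rs=np.linspace(.06,.22,161);L=proj("side",PIV+rs[:,None]*axis(q));d=L[-1]-L[0];d/=np.linalg.norm(d)
    t=(P-L[0])@d;tl=(L-L[0])@d
    print("orange r range mm",np.interp([np.percentile(t,1),np.percentile(t,99)],tl,rs*1e3).round(1))
    c=proj("side",C_:=np.array([*D,.09]))[0]
    for nm,lo,hi in(("red",(0,150,90),(4,255,255)),("green",(45,80,40),(90,255,255))):
        print(nm,[c for c,s in blobs(im[240:300,250:370].copy(),lo,hi,20)[0]],end=" ")
    print()
E
python3 -c "from h import *;ext()"
python3 -m jog '[[0,0,0,0,0,-1,-0.9],[0,0,0,0,0,-1,-0.9]]' >/dev/null; python3 -c "from h import *;st()"
python3 -m jog '[[0,0,0,0,0,-1,-0.9],[0,0,0,0,0,-1,-0.9]]' >/dev/null; python3 -c "from h import *;st()"
python3 -m jog '[[0,0,0,0,0,-1,-0.9],[0,0,0,0,0,-1,-0.9]]' >/dev/null; python3 -c "from h import *;st();ext()"
```

```text
orange r range mm [ 95.3 178.1]
red [array([103.4,  40.6])] green [array([19.1, 22.3])] 
F tool [ 0.26 -1.86  4.46] box [1.59, -1.86, -4.18] gap mm 23.9 ff 44.99869127757847 d [0.0017 0.0001 0.0029] [-0.6 -0.5 11.5] t 5.65
F tool [ 0.13 -1.49  4.47] box [1.71, -1.48, -4.13] gap mm 23.9 ff 44.998818651074544 d [0.0017 0.0001 0.0028] [-0.6 -0.5 12.5] t 5.85
F tool [ 0.24 -1.05  5.3 ] box [1.94, -1.04, -4.94] gap mm 23.8 ff 44.9985710287001 d [0.0017 0.0001 0.0029] [-0.6 -0.5 13.5] t 6.05
orange r range mm [ 98.  180.4]
red [array([103.4,  40.6])] green [array([19.1, 22.3])]
```

```bash
python3 -m jog '[[0,0,0,0,0,-1,-0.9],[0,0,0,0,0,-1,-0.9]]' >/dev/null; python3 -c "from h import *;st()"
python3 -m jog '[[0,0,0,0,0,-1,-0.9],[0,0,0,0,0,-1,-0.9]]' >/dev/null; python3 -c "from h import *;st()"
python3 -m jog '[[0,0,0,0,0,-1,-0.9],[0,0,0,0,0,-1,-0.9]]' >/dev/null; python3 -c "from h import *;st()"
```

```text
F tool [-0.17 -0.77  5.89] box [2.56, -0.76, -5.31] gap mm 23.6 ff 44.99862616416067 d [0.0017 0.0001 0.0029] [-0.6 -0.4 14.5] t 6.3
F tool [-0.1  -0.49  4.47] box [1.92, -0.49, -4.04] gap mm 24.0 ff 44.998628745088354 d [0.0017 0.0001 0.0029] [-0.7 -0.5 15.5] t 6.5
F tool [ 0.6  -0.9   5.48] box [1.69, -0.9, -5.25] gap mm 24.0 ff 44.99865639139898 d [0.0017 0.0001 0.0029] [-0.7 -0.5 16.5] t 6.7
```

```bash
python3 -m jog '[[0,0,0,0,0,-1,-0.9],[0,0,0,0,0,-1,-0.9]]' >/dev/null; python3 -c "from h import *;st()"
python3 -m jog '[[0,0,0,0,0,-1,-0.9],[0,0,0,0,0,-1,-0.9]]' >/dev/null; python3 -c "from h import *;st()"
python3 -m jog '[[0,0,0,0,0,-1,-0.9],[0,0,0,0,0,-1,-0.9]]' >/dev/null; python3 -c "from h import *;st();ext()"
```

```text
F tool [-0.94 -0.63  5.2 ] box [2.98, -0.62, -4.37] gap mm 23.8 ff 44.998570868046954 d [0.0017 0.0001 0.0029] [-0.7 -0.5 17.5] t 6.9
F tool [ 0.17 -0.78  4.69] box [1.76, -0.77, -4.36] gap mm 23.9 ff 44.99847600585781 d [0.0017 0.0001 0.0028] [-0.6 -0.4 18.5] t 7.1
F tool [ 0.23 -0.8   4.67] box [1.7, -0.8, -4.36] gap mm 23.9 ff 44.9984882469289 d [0.0017 0.0001 0.0029] [-0.6 -0.5 19.5] t 7.3
orange r range mm [104.2 186.7]
red [array([103.4,  40.6])] green [array([19.1, 22.3])]
```

```bash
python3 -m jog '[[0,0,0,0,0,-1,-0.9],[0,0,0,0,0,-1,-0.9]]' >/dev/null; python3 -c "from h import *;st()"
python3 -m jog '[[0,0,0,0,0,-1,-0.9],[0,0,0,0,0,-1,-0.9]]' >/dev/null; python3 -c "from h import *;st()"
python3 -m jog '[[0,0,0,0,0,-1,-0.9],[0,0,0,0,0,-1,-0.9]]' >/dev/null; python3 -c "from h import *;st()"
```

```text
F tool [-0.13 -1.25  5.3 ] box [2.29, -1.24, -4.79] gap mm 23.8 ff 44.99854398658499 d [0.0017 0.0001 0.0029] [-0.6 -0.5 20.5] t 7.55
F tool [-0.65 -1.97  5.35] box [2.78, -1.96, -4.62] gap mm 23.9 ff 44.99867059872486 d [0.0017 0.0001 0.0028] [-0.6 -0.4 21.5] t 7.75
F tool [-0.39 -1.18  5.56] box [2.63, -1.17, -4.92] gap mm 23.7 ff 44.99855531612411 d [0.0017 0.0002 0.0028] [-0.6 -0.5 22.5] t 7.95
```

```bash
python3 -m jog '[[0,0,0,0,0,-1,-0.9],[0,0,0,0,0,-1,-0.9]]' >/dev/null; python3 -c "from h import *;st();ext()"
```

```text
F tool [ 0.12 -0.94  5.53] box [2.15, -0.93, -5.1] gap mm 23.8 ff 44.99846619204618 d [0.0017 0.0001 0.0029] [-0.6 -0.5 23.5] t 8.15
orange r range mm [108.3 191.4]
red [array([103.4,  40.6])] green [array([19.1, 22.3])]
```

```bash
python3 -m jog '[[0,0,0,0,0,-1,-0.9],[0,0,0,0,0,-1,-0.9]]' >/dev/null; python3 -c "from h import *;st()"
python3 -m jog '[[0,0,0,0,0,-1,-0.9],[0,0,0,0,0,-1,-0.9]]' >/dev/null; python3 -c "from h import *;st()"
```

```text
F tool [ 0.89 -1.43  5.99] box [1.63, -1.43, -5.83] gap mm 23.9 ff 44.99817104428075 d [0.0017 0.0001 0.0029] [-0.6 -0.5 24.5] t 8.4
F tool [ 0.3  -2.36  6.24] box [2.27, -2.35, -5.82] gap mm 23.9 ff 44.998469069832936 d [0.0017 0.0001 0.0029] [-0.6 -0.5 25.5] t 8.6
```

```bash
python3 -m jog '[[0,0,0,0,0,-1,-0.9],[0,0,0,0,0,-1,-0.9]]' >/dev/null; python3 -c "from h import *;st();ext()"
```

```text
F tool [-0.2  -1.65  5.59] box [2.47, -1.64, -5.02] gap mm 23.8 ff 44.99847036553547 d [0.0017 0.0001 0.0029] [-0.6 -0.5 26.5] t 8.8
orange r range mm [111.4 194. ]
red [array([103.4,  40.6])] green [array([19.1, 22.3])]
```

```bash
python3 -m jog '[[0,0,0,0,0,-1,-0.9],[0,0,0,0,0,-1,-0.9]]' >/dev/null; python3 -c "from h import *;st()"
python3 -m jog '[[0,0,0,0,0,-1,-0.9],[0,0,0,0,0,-1,-0.9]]' >/dev/null; python3 -c "from h import *;st()"
```

```text
F tool [ 0.03 -1.85  7.14] box [2.89, -1.84, -6.54] gap mm 23.7 ff 44.998195212101564 d [0.0016 0.0001 0.0029] [-0.6 -0.4 27.5] t 9.05
F tool [ 0.32 -1.28  5.79] box [2.08, -1.27, -5.42] gap mm 23.5 ff 44.99841188080609 d [0.0017 0.0001 0.0029] [-0.6 -0.5 28.5] t 9.25
```

```bash
python3 -m jog '[[0,0,0,0,0,-0.5,-0.9],[0,0,0,0,0,-1,-0.9]]' >/dev/null; python3 -c "from h import *;st();ext()"
```

```text
F tool [-0.21 -1.35  6.34] box [2.78, -1.34, -5.7] gap mm 23.7 ff 44.998054375173524 d [ 0.0016 -0.      0.0029] [-0.7 -0.4 29.4] t 9.45
orange r range mm [114.1 197.1]
red [array([103.4,  40.6])] green [array([19.1, 22.3])]
```

```bash
python3 -m jog '[[0,0,0,0,0,-0.5,-0.9],[0,0,0,0,0,-1,-0.9]]' >/dev/null; python3 -c "from h import *;st()"
```

```text
F tool [-0.44 -0.08 15.67] box [6.78, -0.07, -14.13] gap mm 24.1 ff 44.99561814358458 d [ 0.001  -0.0008  0.0032] [-1.1 -0.2 29.8] t 9.7
```

```bash
python3 -m jog '[[0,0,0,0,0,-0.5,-0.9],[0,0,0,0,0,-0.5,-0.9]]' >/dev/null; python3 -c "from h import *;st()"
```

```text
F tool [-1.28  1.15 13.68] box [6.73, 1.17, -11.97] gap mm 23.8 ff 44.9962290620897 d [ 0.0009 -0.0013  0.0032] [-1.3 -0.2 30. ] t 9.9
```

The hard stop came at about 29.4 mm. I'll back off to about 28 mm, which is inside the free band.

```bash
python3 -m jog '[[0,0,0,0,0,1.5,-0.9],[0,0,0,0,0,2.5,-0.9],[0,0,0,0,0,2.5,-0.9]]' >/dev/null
python3 - <<'E'
from h import *
st();ext()
s=sense();p0,R0=s["ee_pos"],R.from_rotvec(s["tool_rot"]).as_matrix()
gp=p0+.167*R0[:,2]-PIV;r=np.hypot(gp@ux,gp@ez);print("r",r,"lean",np.arctan2(gp@ux,gp@ez),"y",gp@uy, "toollean",np.arctan2(-R0[:,2]@ux,-R0[:,2]@ez))
# pure rotation about pivot axis (uy) from here
for a in np.arange(.07,.9,.07):
    Q=R.from_rotvec(uy*a).as_matrix();print(round(a,2),(R0.T@Q@R0-np.eye(3)).shape and R.from_matrix(R0.T@Q@R0).as_rotvec().round(3),(R0.T@(Q@(p0-PIV)-(p0-PIV))*1e3).round(1))
E
```

```text
F tool [ 0.89 -1.06  6.35] box [1.78, -1.05, -6.16] gap mm 23.8 ff 44.99814179493114 d [ 0.0016 -0.0001  0.0029] [-0.7 -0.4 28.3] t 10.2
orange r range mm [113.3 195.7]
red [array([103.1,  40.5])] green [array([18.8, 22.5])] 
r 0.1784252335570348 lean -0.4236457813839023 y 0.0006562523841194611 toollean -0.4199831862340293
0.07 [-0.    0.07  0.  ] [-24.2  -0.1   0.8]
0.14 [-0.    0.14  0.  ] [-48.2  -0.1   3.3]
0.21 [-0.001  0.21   0.   ] [-72.   -0.2   7.5]
0.28 [-0.001  0.28   0.   ] [-95.5  -0.3  13.3]
0.35 [-0.001  0.35   0.001] [-118.5   -0.4   20.7]
0.42 [-0.001  0.42   0.001] [-140.9   -0.5   29.8]
0.49 [-0.001  0.49   0.001] [-162.6   -0.5   40.3]
0.56 [-0.002  0.56   0.001] [-183.6   -0.6   52.4]
0.63 [-0.002  0.63   0.001] [-203.6   -0.7   65.9]
0.7 [-0.002  0.7    0.001] [-222.7   -0.8   80.8]
0.77 [-0.002  0.77   0.001] [-240.6   -0.8   97. ]
0.84 [-0.002  0.84   0.001] [-257.4   -0.9  114.4]
```

```bash
python3 -m jog '[[0,0.02,0,-7,0,0.05,-0.9],[0,0.035,0,-12.1,0,0.2,-0.9]]' >/dev/null; python3 -c "from h import *;st(.035,.178)"
```

```text
F tool [ 0.82 -1.48  5.7 ] box [1.38, -1.48, -5.59] gap mm 23.9 ff 44.99844906502403 d [ 0.0019 -0.001   0.0032] [-0.1 -0.5  0.6] t 10.45
```

```bash
python3 -m jog '[[0,0.035,0,-12.1,0,0.2,-0.9],[0,0.07,0,-24.2,0,0.8,-0.9],[0,0.105,0,-36.2,-0.1,1.9,-0.9],[0,0.14,0,-48.2,-0.1,3.3,-0.9],[0,0.14,0,-48.2,-0.1,3.3,-0.9]]' >/dev/null; python3 -c "from h import *;st(.175,.178)"
```

```text
F tool [ 1.39 -0.85  5.3 ] box [-0.06, -0.85, -5.48] gap mm 24.0 ff 44.99798157485202 d [ 0.0014 -0.0003  0.0015] [ 1.2 -0.3  0.8] t 10.95
```

```bash
python3 -m jog '[[0,0.035,0,-12.1,0,0.2,-0.9],[0,0.07,0,-24.2,0,0.8,-0.9],[0,0.105,0,-36.2,-0.1,1.9,-0.9],[0,0.14,0,-48.2,-0.1,3.3,-0.9],[0,0.14,0,-48.2,-0.1,3.3,-0.9]]' >/dev/null; python3 -c "from h import *;st(.315,.178);ext(.315)"
```

```text
F tool [-0.3  -0.18  5.74] box [0.9, -0.17, -5.68] gap mm 23.6 ff 44.99820179888047 d [0.0006 0.     0.0022] [ 0.4 -0.4  0.3] t 11.45
orange r range mm [111.1 196.7]
red [array([103.1,  40.5])] green [array([18.8, 22.4])]
```

Smooth so far, with the box unmoved. I'll carry on over the centre.

```bash
python3 -m jog '[[0,0.035,0,-12.1,0,0.2,-0.9],[0,0.07,0,-24.2,0,0.8,-0.9],[0,0.105,0,-36.2,-0.1,1.9,-0.9],[0,0.14,0,-48.2,-0.1,3.3,-0.9],[0,0.14,0,-48.2,-0.1,3.3,-0.9]]' >/dev/null; python3 -c "from h import *;st(.455,.178)"
```

```text
F tool [ 1.58 -0.29  5.78] box [-1.78, -0.29, -5.72] gap mm 23.7 ff 44.99818668351509 d [-0.0001  0.0001  0.0028] [-0.3 -0.6  0. ] t 12.0
```

```bash
python3 -m jog '[[0,0.035,0,-12.1,0,0.2,-0.9],[0,0.07,0,-24.2,0,0.8,-0.9],[0,0.105,0,-36.2,-0.1,1.9,-0.9],[0,0.14,0,-48.2,-0.1,3.3,-0.9],[0,0.14,0,-48.2,-0.1,3.3,-0.9]]' >/dev/null; python3 -c "from h import *;st(.595,.178);ext(.595)"
```

```text
F tool [-0.12 -0.37  6.43] box [-0.99, -0.37, -6.35] gap mm 23.4 ff 44.99802348786034 d [-0.0008  0.0001  0.0029] [-0.6 -0.7 -0.3] t 12.5
orange r range mm [107.9 161.4]
red [array([103.1,  40.5])] green [array([18.8, 22.3])]
```

```bash
python3 -m jog '[[0,0.035,0,-12.1,0,0.2,-0.9],[0,0.07,0,-24.2,0,0.8,-0.9],[0,0.105,0,-36.2,-0.1,1.9,-0.9],[0,0.14,0,-48.2,-0.1,3.3,-0.9],[0,0.14,0,-48.2,-0.1,3.3,-0.9]]' >/dev/null; python3 -c "from h import *;st(.735,.178)"
```

```text
F tool [-0.23 -0.05  6.59] box [-1.82, -0.05, -6.34] gap mm 24.0 ff 44.99816521187313 d [-0.0013 -0.0001  0.0028] [-0.6 -0.8 -0.5] t 13.05
```

```bash
python3 -m jog '[[0,0.035,0,-12.1,0,0.2,-0.9],[0,0.07,0,-24.2,0,0.8,-0.9],[0,0.07,0,-24.2,0,0.8,-0.9]]' >/dev/null; python3 -c "from h import *;st(.805,.178)"
python3 -m jog '[[0,0.01,0,-3.5,0,0,-0.9],[0,0.02,0,-7,0,0.1,-0.9],[0,0.02,0,-7,0,0.1,-0.9]]' >/dev/null; python3 -c "from h import *;st(.825,.178)"
```

```text
F tool [-0.69 -0.47  6.03] box [-1.62, -0.48, -5.85] gap mm 23.5 ff 44.998027762630954 d [-0.0015  0.0001  0.0028] [-0.7 -0.9 -0.5] t 13.35
F tool [-1.12 -0.79  6.34] box [-1.46, -0.79, -6.27] gap mm 23.8 ff 44.99816470197402 d [-0.0011  0.0004  0.0033] [-0.7 -0.9  0.4] t 13.65
```

```bash
python3 -m jog '[[0,0.005,0,-1.7,0,0,-0.9],[0,0.01,0,-3.5,0,0,-0.9]]' >/dev/null; python3 -c "from h import *;st(.835,.178)"
python3 -m jog '[[0,0.005,0,-1.7,0,0,-0.9],[0,0.005,0,-1.7,0,0,-0.9]]' >/dev/null; python3 -c "from h import *;st(.84,.178)"
```

```text
F tool [ 0.91 -1.33  6.5 ] box [-3.45, -1.33, -5.58] gap mm 23.1 ff 44.99839466647245 d [-0.0009  0.0003  0.0034] [-0.6 -0.9  0.6] t 13.85
F tool [ 0.05 -0.23  5.69] box [-2.37, -0.23, -5.17] gap mm 23.9 ff 44.99829420587048 d [-0.001  -0.0004  0.0031] [-0.3 -0.8  0.2] t 14.05
```

```bash
python3 -m jog '[[0,0,0,0,0,1,-0.9],[0,0,0,0,0,2,-0.9],[0,0,0,0,0,2,-0.9]]' >/dev/null; python3 -c "from h import *;st(.84,.178)"
python3 -m jog '[[0,0,0,0,0,1,-0.9],[0,0,0,0,0,2,-0.9],[0,0,0,0,0,2,-0.9]]' >/dev/null; python3 -c "from h import *;st(.84,.178)"
```

```text
F tool [-0.21 -0.89  6.57] box [-2.48, -0.9, -6.08] gap mm 23.6 ff 44.99829062260687 d [-0.0011 -0.0002  0.0032] [-0.5 -0.9 -1.9] t 14.35
F tool [-0.7  -0.23  5.43] box [-1.58, -0.24, -5.25] gap mm 23.9 ff 44.99831191264093 d [-0.0011 -0.0002  0.0032] [-0.5 -0.8 -3.9] t 14.65
```

It dropped in 4 mm with the spring still pulling, so the lock is entered. I'll lower it the rest of the way.

```bash
python3 -m jog '[[0,0,0,0,0,1.5,-0.9],[0,0,0,0,0,3,-0.9],[0,0,0,0,0,4.5,-0.9],[0,0,0,0,0,6,-0.9],[0,0,0,0,0,6,-0.9]]' >/dev/null; python3 -c "from h import *;st(.84,.178)"
python3 -m jog '[[0,0,0,0,0,2,-0.9],[0,0,0,0,0,4,-0.9],[0,0,0,0,0,6,-0.9],[0,0,0,0,0,8,-0.9],[0,0,0,0,0,8,-0.9]]' >/dev/null; python3 -c "from h import *;st(.84,.178)"
```

```text
F tool [ 0.27 -0.58  5.95] box [-2.67, -0.59, -5.32] gap mm 24.0 ff 44.998462098883465 d [-0.0012 -0.0003  0.0031] [ -0.5  -0.8 -10. ] t 15.15
F tool [ 0.13 -0.37  4.65] box [-2.02, -0.37, -4.19] gap mm 23.4 ff 44.99855479225516 d [-0.0012 -0.0005  0.0031] [ -0.5  -0.8 -18.1] t 15.65
```

```bash
python3 -m jog '[[0,0,0,0,0,2,-0.9],[0,0,0,0,0,4,-0.9],[0,0,0,0,0,6,-0.9],[0,0,0,0,0,6,-0.9]]' >/dev/null; python3 -c "from h import *;st(.84,.15);ext(.84)"
python3 -m jog '[[0,0,0,0,0,1,-0.9],[0,0,0,0,0,2,-0.9],[0,0,0,0,0,2,-0.9]]' >/dev/null; python3 -c "from h import *;st(.84,.15)"
```

```text
F tool [ 0.32 -0.73  4.95] box [-2.31, -0.74, -4.39] gap mm 24.0 ff 44.99882079195231 d [-0.0012 -0.0003  0.0031] [-0.5 -0.8  3.9] t 16.05
orange r range mm [ 81.5 115.8]
red [array([103.1,  40.5])] green [array([18.8, 22.5])] 
F tool [ 0.03 -0.5   4.8 ] box [-1.98, -0.51, -4.38] gap mm 24.0 ff 44.99878579052165 d [-0.0011 -0.0001  0.0032] [-0.5 -0.8  2.2] t 16.4
```

```bash
python3 -m jog '[[0,0,0,0,0,0.5,-0.9],[0,0,0,0,0,1,-0.9]]' >/dev/null; python3 -c "from h import *;st(.84,.15)"
python3 -m jog '[[0,0,0,0,0,0.5,-0.9],[0,0,0,0,0,1,-0.9]]' >/dev/null; python3 -c "from h import *;st(.84,.15)"
```

```text
F tool [ 0.46 -0.83 -0.03] box [-0.4, -0.84, 0.22] gap mm 23.6 ff 45.0000384170562 d [-0.0008  0.0009  0.0032] [-0.5 -0.8  1.8] t 16.6
F tool [ 1.25 -1.22 -6.23] box [1.39, -1.23, 6.2] gap mm 23.9 ff 45.001640694681555 d [-0.0003  0.0024  0.0032] [-0.5 -0.8  1.7] t 16.8
```

```bash
python3 -m jog '[[0,0,0,0,0,0.5,-0.9],[0,0,0,0,0,0.5,-0.9]]' >/dev/null; python3 -c "from h import *;st(.84,.15)"
```

```text
F tool [ 2.23 -0.96 -5.94] box [0.37, -0.96, 6.33] gap mm 23.6 ff 45.001988623989746 d [-0.0002  0.0031  0.0033] [-0.6 -0.8  1.7] t 17.0
```

Seated in full. I'll ease off, lower the grip force, open and retreat along the bat.

```bash
python3 -m jog '[[0,0,0,0,0,-0.5,-0.9],[0,0,0,0,0,-1,-0.9],[0,0,0,0,0,-1,-0.6],[0,0,0,0,0,-1,-0.5]]' 5 >/dev/null; python3 -c "from h import *;st(.84,.15)"
python3 -m jog '[[0,0,0,0,0,0,-0.4],[0,0,0,0,0,0,-0.3],[0,0,0,0,0,0,-0.1],[0,0,0,0,0,0,0.2],[0,0,0,0,0,0,0.3]]' 5 >/dev/null; python3 -c "from h import *;st(.84,.15)"
```

```text
F tool [ 0.74 -0.59 -4.92] box [1.33, -0.59, 4.8] gap mm 24.7 ff 5.000129347317852 d [-0.0008  0.0008  0.0032] [-0.5 -0.8  1.2] t 17.4
F tool [-0.32  0.42  0.3 ] box [0.17, 0.42, -0.4] gap mm 51.8 ff 0.0 d [-0.0012 -0.0004  0.0032] [-0.5 -0.8  0.5] t 17.9
```

```bash
python3 -m jog '[[0,0,0,0,0,-10,0.4],[0,0,0,0,0,-30,0.4],[0,0,0,0,0,-50,0.4],[0,0,0,0,0,-75,0.4],[0,0,0,0,0,-100,0.4]]'
python3 -m jog '[[0,-0.1,0,40,0,-30,0.4],[0,-0.2,0,80,0,-50,0.4],[0,-0.3,0,120,0,-60,0.4],[0,-0.4,0,160,0,-60,0.4],[0,-0.4,0,160,0,-60,0.4]]'
python3 - <<'E'
from h import *
a=read_camera("side")[150:390,200:400,::-1];b=read_camera("top")[180:350,230:430,::-1]
cv2.imwrite("pics/both3.png",np.hstack([cv2.resize(a,(400,480)),cv2.resize(b,(400,480))]))
ext(.84)
im=cv2.imread("pics/side0.png")[:,:,::-1].copy();cur=read_camera("top")
for n,(x0,y0,x1,y1) in(("side",(210,190,400,400)),("top",(220,180,430,350))):
    im=read_camera(n)[y0:y1,x0:x1].copy()
    for nm,lo,hi in(("red",(0,150,90),(4,255,255)),("green",(45,80,40),(90,255,255))):
        for c,s in blobs(im,lo,hi,20)[0]: print(n,nm,c+[x0,y0],s[4])
E
```

```text
time: 18.4
ee_pos: [0.6845, -0.0119, 0.3953]
tool_rot: [-0.573, -2.668, -0.123]
wrist_force: [0.8, 0.0, 0.8]
grip_width: 0.7
finger_force: 0.0
time: 18.9
ee_pos: [0.5696, 0.0401, 0.5198]
tool_rot: [-0.655, -3.064, -0.009]
wrist_force: [-0.3, 0.1, 0.5]
grip_width: 0.699
finger_force: 0.0
orange r range mm [ 81.7 169.9]
red [array([103.1,  40.5])] green [array([18.8, 22.4])] 
side red [350.7 217.2] 160
side red [232.  276.9] 388
side red [353.1 280.5] 41
side red [273.1 354.6] 714
side green [268.9 262.4] 43
top red [262.8 204.2] 107
top red [396.2 292.1] 457
top red [263.4 327.1] 88
top green [309. 288.] 45
```

View pics/both3.png

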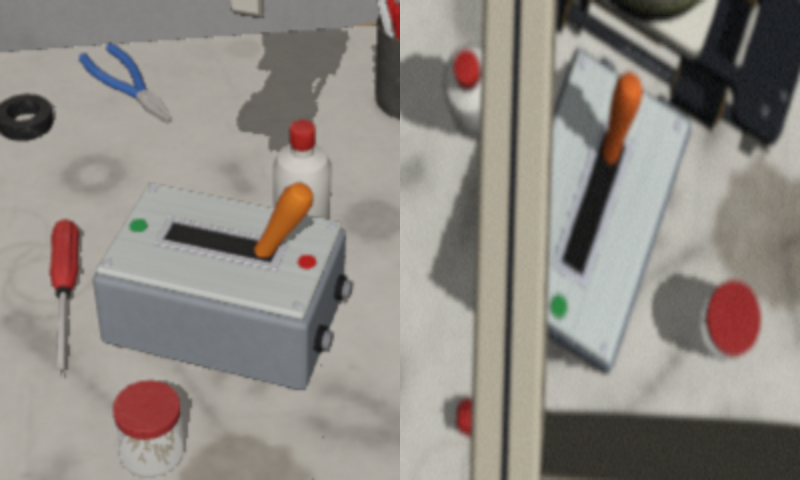

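The bat leans to the red dot (side crop, tip at 297,195) and is fully in, with its tip at 169.9 mm. The box, bottle, jar and screwdriver stand where they were, and the gripper is clear of everything.

```bash
python3 -c "
from cell import *
print(hand_in())"
```

```text
the job is handed in; nothing more can be done
None
```

The isolator is off: its bat is locked on the red side and let go, the box and the things around it have not visibly moved, and the job was handed in at about 19 s.

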